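# Shut and lock the make-up palette case with its T-head key

### The arm

A 6-joint arm with a two-finger parallel gripper is mounted at the origin on the work surface. World frame = base frame: x ahead of the robot, y to its left, z up, the work surface at z = 0. Lengths are in mm, angles in rad, forces in N, time in s.
With the tool pointing down it reaches from about 325 to 875 mm from the base axis. Payload 4.4 kg.
Tool frame: the origin (TCP) lies midway between the tips of the shut fingers; the grasp point (between the pads) lies 19 mm behind it; z points along the fingers, y is the line along which they close (so a half turn about z gives the same grasp; the last joint's range is limited). The gripper opens to 85 mm and grips with 20 to 120 N. Pads are 22 mm wide; open, the fingers measure 114 mm over their backs; the gripper's body (76 mm by 85 mm) begins 54 mm behind the grasp point. The pads swing forward as they close: fully open they stand 13 mm farther back than shut.
Start: joints at [-1.256, 0.207, 1.542, -0, 1.393, -0.15], TCP at [257.729, -514.007, 231.282] pointing down, gripper open.
Joint ranges: [-2.73, 2.73], [-0.86, 2.22], [0.23, 2.46], [-1.11, 4.25], [0.08, 2.63], [-2.82, 2.82]. Speed limits (rad/s): [2.79, 2.79, 3.14, 3.14, 3.14, 3.14].

### API

Orientations are given as a 3x3 rotation matrix whose columns are the frame's x, y, z axes.
In Python, from bench import ctrl gives the robot as it stands.
- The arm moves only by the shell command python3 -m creep 'ROWS' [FORCE]. ROWS is a JSON object of lists of equal length, an entry for each row: "slide": the shift along the world's x, y, z in cm, a list of three; "dr": the turn, a rotation vector about the world's x, y, z in degrees, a list of three; "hand": the closure in counts, from 0 (fully open) to 255 (shut). In form: {"slide": [[dx, dy, dz], ...], "dr": [[wx, wy, wz], ...], "hand": [hand, ...]}. A call has 1 to 5 rows; each row shifts and turns the commanded pose from where the row before left it; what a row does not reach is not made up. A row lasts 1/10 s, in which the tool goes at most 50 mm and 8.59 degrees, less where a joint would pass 70% of its speed; a pose out of reach is approached as far as the arm can. A call is refused whole if a number of a shift passes 5 or a number of a turn 8.59, either way. A call with a gripper value outside its range is refused whole. The fingers move at their own pace and stop on an object; FORCE is the grip in N (left out, the last holds). Time passes only in rows, so rows that do not move let the fingers close. It gives the time, the measured TCP pose, the force, the opening and the grip force at its end, in the units of the state.
- ctrl.read_state(): the state, without advancing time (a new reading comes with each control period).
- ctrl.capture(name): name is "scene" or "top"; returns a dict with "pixels" (480x640x3 uint8, red, green, blue), "mtx" (3x3 intrinsics, pixels), "distortion" ([k1, k2, p1, p2, k3] as OpenCV has them; the pictures are not rectified), "rvec" (rotation vector, rad) and "tvec" (3), from world to camera coordinates, as OpenCV has them. Camera axes: x right, y down, z forward; pixel columns grow to the right and rows downward; lengths in mm; the calibration is good to about 2 mm. A picture is of the moment at which its call begins. There is no depth.
- ctrl.hand_in(): hands the job in; it is judged then, once.
The state is a dict: "t": time; "joint_positions": joint angles; "dq": joint speeds; "tau": joint torques, N m; "eef_pos": TCP position; "orientation": TCP orientation; "wrist_force": force on the tool from outside, world axes, zero at the start; "ft_torque": the same for the moment, N m; "opening": opening from 0.0 (shut) to 1.0 (fully open); "finger_force": force on a finger pad.
Only numpy, scipy, OpenCV 4.12 (cv2) and the standard library are available. Lean on these libraries where they do the work, as an engineer would, in place of code of your own. Each camera call takes 0.05 s, during which the arm holds its last target. There are 200 camera calls.

### The job

Shut the lid of the make-up palette case, then take the brass T-head key from its white stand, pass its head lengthwise down through the slot at the front of the lid until its collar rests on the lid, and give it a quarter turn so that it locks, its grip bar then standing across the slot. Let go of it there, and leave the bottles and the jar standing where they are.

Things in the scene. Friction and masses are not known exactly. Their poses are not given: they have to be found in the camera images.
- lid (a joint): Opening angle of the case's lid, rad: 0 shut, at most 1.4; it starts part open (0.5 to 1.0). The lid is a pink panel 180 mm long from hinge to front edge, 240 mm wide (case y) and 8 mm thick, with a bare aluminium plate (50 by 70 mm) round its slot. The hinge is stiff: the lid stays at any angle, and about 2 to 6 N pressed on its outer face shuts it. No latch.
- hinge (a point): Middle of the hinge line at the back of the palette case, on the lid's underside when shut, 51 mm above the table. Axes are those of the case: x from the front edge (robot side) to the hinge, y along the hinge, z up. At lid angle q a point of the lid r mm from the hinge lies at -r cos q along x and r sin q along z; the outer face is 8 mm farther out. The black case is fixed to the table, 180 (x) by 240 (y) by 50 mm high; the hinge lies over its back edge.
- lid_press (a point): Point on the lid's outer (upper) face, on its centre line, 115 mm from the hinge and 65 mm from the front edge: a good place to push. Its axes turn with the lid: z out of the outer face, x towards the hinge.
- keeper_slot (a point): Centre of the slot in the fixed aluminium keeper plate at the front of the case, on the plate's top, 46 mm above the table; 25 mm from the front edge and 155 mm from the hinge line; axes as the case's (x towards the hinge). The slot is 31 mm long along y and 13 mm wide along x, the plate 6 mm thick, with a free well 35 mm deep under it. With the lid shut the lid's own slot (35 mm along y, 17 mm along x) lies centred over it and the lid's top is 13 mm above this point.
- key_grip (a point): Centre of the grip bar of the loose brass key (0.12 kg, varies). Bar: 40 mm along x, 12 mm along y, 32 mm high; under it a round collar 44 mm across and 5 mm thick, its underside 21 mm below this point; z up along the key. The key starts upright in a round hole of its white stand, collar on the stand's top, at any yaw.
- key_head (a point): Centre of the key's steel T-head, 46.5 mm below key_grip: 26 mm along x (parallel to the grip bar), 8 mm along y, 7 mm high, under a shank 8 mm across and 22 mm long. With the collar on the shut lid it lies 12.5 mm below keeper_slot, its top 3 mm under the keeper plate, and can turn freely either way.
- stand_top (a point): Centre of the top of the fixed white key stand, an 85 by 85 mm block 45 mm high with a through hole 33 mm across.
- foundation_mid (a point): Centre of a loose tan foundation bottle with brass cap, 38 mm across, 105 mm high: a bystander.
- cream_mid (a point): Centre of a loose pale cream jar, 64 mm across, 55 mm high: a bystander.
- toner_mid (a point): Centre of a loose blue toner bottle, 48 mm across, 120 mm high: a bystander.
Mind the look-alikes: they are no part of the job. What is meant by the part that bears key_grip is not black or green, and is the smaller of those in its own colour.

How it is judged (in metres and radians):
On the way, in this order (a step that is already met when the one before it is completed fails the run):
1. the lid is shut (under 0.03 rad) (value of joint lid below 0.03 rad), for 0.2 s.
2. the key's head is under the keeper plate (its centre at least 9.5 mm below keeper_slot), within 8 mm of the slot's centre and still lengthwise (within 0.3 rad), the lid shut (value of joint lid below 0.03 rad and z of key_head in the frame of keeper_slot below -0.0095 m and horizontal distance between key_head and keeper_slot below 0.008 m and angle between the x axis of key_grip and the y axis of keeper_slot, either way round below 0.3 rad), for 0.1 s.
At the end, for the whole second after the job is handed in: The lid is shut (under 0.03 rad) and the key stands in the slot, upright within 0.1 rad, its head centre at least 10.5 mm below keeper_slot (collar on the lid within 2 mm) and within 8 mm of the slot's centre, its bar across the slot (within 0.3 rad of a right angle to the slot's length) (value of joint lid below 0.03 rad and angle between key_grip's own z axis and vertical below 0.1 rad and z of key_head in the frame of keeper_slot below -0.0105 m and horizontal distance between key_head and keeper_slot below 0.008 m and angle between the x axis of key_grip and the x axis of keeper_slot, either way round below 0.3 rad); the robot touches nothing.
It fails at once if the foundation is pushed more than 30 mm or tipped (distance of foundation_mid from where it was at the start of the episode above 0.03 m or angle between foundation_mid's own z axis and vertical above 0.5 rad).
It fails at once if the cream is pushed more than 30 mm or tipped (distance of cream_mid from where it was at the start of the episode above 0.03 m or angle between cream_mid's own z axis and vertical above 0.5 rad).
It fails at once if the toner is pushed more than 30 mm or tipped (distance of toner_mid from where it was at the start of the episode above 0.03 m or angle between toner_mid's own z axis and vertical above 0.5 rad).
It also fails if it takes over 64 s, if anything falls off the work surface, if the arm or the gripper's body presses on something with over 40 N, if the wrist force passes 120 N, or if a joint passes its speed limit or range.

## Working session

There is one attempt and no reset: what is moved stays moved. The work goes in short steps, Python scripts to look and compute and a shell command to move; the robot and the scene stay as the last step left them, time stands still between calls to the robot, and variables do not carry over. Pictures are saved under pics/ and viewed, at most 10 in all, crops included, and the job is handed in when it is done.

```bash
mkdir -p pics; cat > h.py <<'E'
import numpy as np, cv2
from bench import ctrl
def cap(n):
    c=ctrl.capture(n); c['mtx']=np.array(c['mtx'],float); c['distortion']=np.array(c['distortion'],float)
    c['rvec']=np.array(c['rvec'],float); c['tvec']=np.array(c['tvec'],float); c['pixels']=np.array(c['pixels'],np.uint8); return c
def save(c,f,box=None,s=1):
    p=c['pixels'][:,:,::-1]
    if box: x0,y0,x1,y1=box; p=p[y0:y1,x0:x1]
    cv2.imwrite('pics/'+f,cv2.resize(p,None,fx=s,fy=s,interpolation=cv2.INTER_CUBIC))
def w(c,uv,z):
    "pixels -> world at height z"
    n=cv2.undistortPoints(np.array(uv,float).reshape(-1,1,2),c['mtx'],c['distortion']).reshape(-1,2)
    R=cv2.Rodrigues(c['rvec'])[0]; o=-R.T@c['tvec'].ravel()
    d=np.c_[n,np.ones(len(n))]@R
    return o+d*((z-o[2])/d[:,2])[:,None]
def px(c,P): return cv2.projectPoints(np.array(P,float).reshape(-1,1,3),c['rvec'],c['tvec'],c['mtx'],c['distortion'])[0].reshape(-1,2)
E
python3 - <<'E'
from h import *
for n in('scene','top'):
    c=cap(n); save(c,n+'0.png'); R=cv2.Rodrigues(c['rvec'])[0]; print(n,-R.T@c['tvec'].ravel())
s=ctrl.read_state(); print(s['eef_pos'],s['orientation'],s['t'])
E
```

```text
scene [1589.81496226  676.02049742  825.56736716]
top [ 511.02827568  -24.5861925  1652.96831792]
[ 257.51409981 -513.32344134  230.21356077] [[ 8.93899132e-01  4.48267674e-01 -6.58983588e-04]
 [ 4.48268046e-01 -8.93896903e-01  2.02108107e-03]
 [ 3.16921923e-04 -2.10204390e-03 -9.99997740e-01]] 0.1
```

View pics/scene0.png

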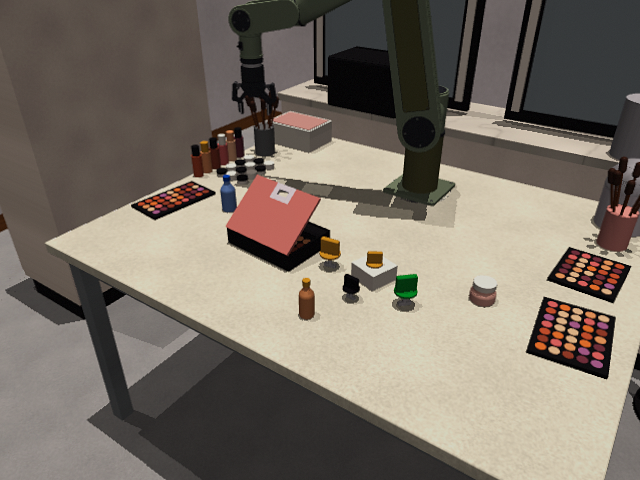

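View pics/top0.png

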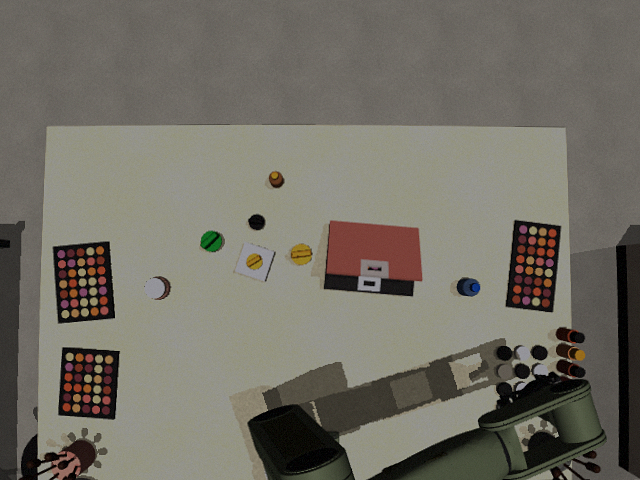

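In the top view the T-keys are brass on the white stand at (255,262), a larger brass one at (301,254), a black one at (257,222) and a green one at (211,241). The one meant is at (255,262): brass, the smaller of the two, and on the stand. The case is at (370,260) with its lid part open. I'll confirm in one crop.

```bash
python3 - <<'E'
from h import *
c=cap('top'); save(c,'crop1.png',(225,205,435,310),3.8)
im=c['pixels'].astype(int); hsv=cv2.cvtColor(c['pixels'],cv2.COLOR_RGB2HSV)
def blob(m,box,name):
    x0,y0,x1,y1=box; k=np.zeros(m.shape,np.uint8); k[y0:y1,x0:x1]=m[y0:y1,x0:x1]
    r=cv2.minAreaRect(np.argwhere(k)[:,::-1].astype(np.float32)); print(name,k.sum(),r); return cv2.boxPoints(r)
print(hsv[262,255],hsv[240,380],hsv[255,265],hsv[285,335])
y=(hsv[:,:,0]>15)&(hsv[:,:,0]<30)&(hsv[:,:,1]>140)
blob(y,(235,240,280,285),'key');blob(y,(285,240,320,270),'key2')
b=blob((hsv[:,:,1]<40)&(hsv[:,:,2]>160),(230,240,280,285),'stand'); print(w(c,b,45))
b=blob((im[:,:,0]>120)&(im[:,:,1]<100),(315,215,435,290),'lid')
E
```

```text
[ 16 222  70] [  4 140 124] [120   8 152] [163  78  23]
key 184 ((254.0, 261.0), (14.0, 14.0), 90.0)
key2 338 ((301.0, 254.0), (20.0, 20.0), 90.0)
stand 5 ((260.13372802734375, 257.8460693359375), (21.09502410888672, 7.7269415855407715), 5.44033145904541)
[[560.55201335 147.81687084  45.        ]
 [581.36098162 146.0622457   45.        ]
 [576.20892889  89.15322207  45.        ]
 [555.42238007  90.95362258  45.        ]]
lid 4068 ((375.4356384277344, 250.2296142578125), (95.65776824951172, 52.35541534423828), 5.04245138168335)
```

View pics/crop1.png

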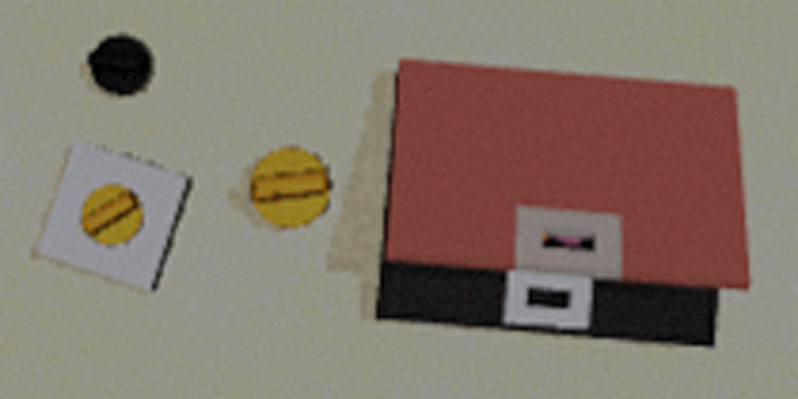

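The crop confirms it: the smaller brass key is on the white stand, with its bar running from (85,224) to (133,198) in the crop. The keeper slot is at crop (549,298), and the lid corners are clear. Next I fit the poses.

```bash
python3 - <<'E'
from h import *
from scipy.optimize import least_squares
c=cap('top')
C=lambda *p:np.array(p,float)/3.8+[225,205]-0.37
uv=C((377,318),(714,346),(549,298),(400,60),(736,87),(386,262),(748,288))
def model(v):
    x,y,a,q=v; L=[(-180,120,-1),(-180,-120,-1),(-155,0,-5)]
    for r in(0,180):
        for s in(1,-1): L.append((-r*np.cos(q)+8*np.sin(q),120*s,r*np.sin(q)+8*np.cos(q)))
    L=np.array(L); R=np.array([[np.cos(a),-np.sin(a)],[np.sin(a),np.cos(a)]])
    return np.c_[L[:,:2]@R.T+[x,y],L[:,2]+51]
f=lambda v:(px(c,model(v))-uv).ravel()
r=least_squares(f,[650,-180,0,.7]); print('hinge',r.x,'res',np.round(r.fun,1))
x,y,a,q=r.x; d=np.array([np.cos(a),np.sin(a)])
print('keeper fit',r.x[:2]-155*d,'direct',w(c,uv[2],46))
k=w(c,C((112,214)),50); print('key collar',k); e=w(c,C((85,224),(133,198)),82); print('bar',e,e.mean(0),np.degrees(np.arctan2(*(e[1]-e[0])[1::-1])))
st=w(c,C((74,144),(190,178),(154,290),(38,253)),45); print('stand',st.mean(0))
P=np.array([-115*np.cos(q)+8*np.sin(q),51+115*np.sin(q)+8*np.cos(q)]); print('press',r.x[:2]+P[0]*d,P[1])
print('collar others',w(c,C((290,187),(122,65)),50))
print('toner,found,cream',w(c,[(473,287),(275,178),(155,288)],80))
E
```

```text
hinge [ 6.56370774e+02 -1.87535663e+02 -7.76423077e-02  6.40547475e-01] res [ 0.1  0.4  0.4  0.2 -0.1 -0.1 -0.4 -0.4 -0.1 -0.2 -0.2 -0.4  0.3  0.5]
keeper fit [ 501.83773496 -175.51319305] direct [[ 501.65446264 -175.67645935   46.        ]]
key collar [[559.7781987  134.21999029  50.        ]]
bar [[551.76863592 149.76886329  82.        ]
 [569.98985478 116.54905475  82.        ]] [560.87924535 133.15895902  82.        ] -61.25502764841568
stand [558.39804015 133.31778388  45.        ]
press [ 569.21182375 -180.75480974] 126.1421146013931
collar others [[579.47760675   8.13945335  50.        ]
 [665.86180302 128.25481521  50.        ]]
toner,found,cream [[ 491.84514907 -448.43459856   80.        ]
 [ 780.45655143   77.94045414   80.        ]
 [ 485.69683468  394.15780557   80.        ]]
```

```bash
python3 -m creep '{"slide":[[3,3.3,0],[3,3.3,0],[3,3.3,0],[3,3.3,0],[3,3.3,0]],"dr":[[0,0,8.5],[0,0,8.5],[0,0,8.5],[0,0,8.5],[0,0,8.5]],"hand":[255,255,255,255,255]}' 40; python3 -m creep '{"slide":[[3,3.3,0],[3,3.3,0],[3,3.3,0],[3,3.3,0],[3,3.3,0]],"dr":[[0,0,8.5],[0,0,8.5],[0,0,8.5],[0,0,8.5],[0,0,8.5]],"hand":[255,255,255,255,255]}'
```

```text
t: 0.7
eef_pos: [408.6, -347.5, 231.2]
orientation: [[0.351, 0.936, -0.0], [0.936, -0.351, 0.0], [0.0, -0.0, -1.0]]
wrist_force: [0.4, -0.7, -0.1]
opening: 0.144
finger_force: 0.0
t: 1.2
eef_pos: [558.6, -182.4, 231.1]
orientation: [[-0.374, 0.927, -0.0], [0.927, 0.374, -0.0], [0.0, -0.0, -1.0]]
wrist_force: [0.2, -0.5, -0.5]
opening: -0.001
finger_force: 0.0
```

```bash
python3 -m creep '{"slide":[[0,0.2,-4],[0,0,-3],[0,0,-1.5],[0,0,-1.5],[0,0,-1.5]],"dr":[[0,0,0],[0,0,0],[0,0,0],[0,0,0],[0,0,0]],"hand":[255,255,255,255,255]}'; python3 -m creep '{"slide":[[0,0,-1.2],[0,0,-1.2],[0,0,-1.2],[0,0,-1],[0,0,-0.4]],"dr":[[0,0,0],[0,0,0],[0,0,0],[0,0,0],[0,0,0]],"hand":[255,255,255,255,255]}'
```

```text
t: 1.7
eef_pos: [558.7, -182.9, 116.9]
orientation: [[-0.368, 0.93, 0.003], [0.93, 0.368, -0.001], [-0.002, 0.002, -1.0]]
wrist_force: [-0.3, -0.1, 3.3]
opening: 0.0
finger_force: 1.2
t: 2.2
eef_pos: [556.9, -181.8, 64.7]
orientation: [[-0.368, 0.93, -0.002], [0.93, 0.368, 0.001], [0.001, -0.001, -1.0]]
wrist_force: [-1.5, 0.3, 1.3]
opening: 0.002
finger_force: 1.0
```

```bash
python3 -m creep '{"slide":[[0,0,-0.3],[0,0,-0.2],[0,0,-0.2],[0,0,-0.1],[0,0,0]],"dr":[[0,0,0],[0,0,0],[0,0,0],[0,0,0],[0,0,0]],"hand":[255,255,255,255,255]}'
```

```text
t: 2.7
eef_pos: [557.9, -181.9, 59.1]
orientation: [[-0.369, 0.93, 0.0], [0.93, 0.369, -0.0], [-0.0, 0.0, -1.0]]
wrist_force: [-2.8, 0.7, 4.8]
opening: 0.003
finger_force: 2.3
```

```bash
python3 -m creep '{"slide":[[0,0,-0.1],[0,0,-0.1],[0,0,-0.1],[0,0,0],[0,0,0]],"dr":[[0,0,0],[0,0,0],[0,0,0],[0,0,0],[0,0,0]],"hand":[255,255,255,255,255]}'
```

```text
t: 3.2
eef_pos: [558.0, -182.0, 58.9]
orientation: [[-0.369, 0.929, -0.0], [0.929, 0.369, -0.0], [-0.0, -0.0, -1.0]]
wrist_force: [-9.1, 2.8, 19.8]
opening: -0.0
finger_force: 10.0
```

```bash
python3 -m creep '{"slide":[[0,0,3],[0,0,4],[0,0,4],[0,3,3],[0,4.5,0]],"dr":[[0,0,0],[0,0,0],[0,0,0],[0,0,3],[0,0,4]],"hand":[255,255,255,255,200]}'; python3 -m creep '{"slide":[[0,4.5,0],[0,4.5,0],[0,4.5,0],[0.1,4.5,0],[0.1,4.5,0]],"dr":[[0,0,0],[0,0,0],[0,0,0],[0,0,0],[0,0,0]],"hand":[100,100,100,100,100]}'
python3 -m creep '{"slide":[[0,1.5,0],[0,0,0]],"dr":[[0,0,0],[0,0,0]],"hand":[100,100]}'
python3 - <<'E'
from h import *
c=cap('scene'); u=px(c,[(560,133.5,66)])[0].astype(int); print(u); save(c,'s1.png',(u[0]-70,u[1]-70,u[0]+70,u[1]+40),5)
E
```

```text
t: 3.7
eef_pos: [562.3, -109.6, 202.0]
orientation: [[-0.478, 0.878, 0.014], [0.878, 0.478, -0.005], [-0.011, 0.01, -1.0]]
wrist_force: [1.1, 0.8, 0.3]
opening: 0.156
finger_force: 0.0
t: 4.2
eef_pos: [559.9, 120.0, 195.6]
orientation: [[-0.479, 0.878, 0.002], [0.878, 0.479, 0.0], [-0.0, 0.002, -1.0]]
wrist_force: [0.7, -1.1, 0.3]
opening: 0.609
finger_force: 0.0
t: 4.4
eef_pos: [559.7, 135.1, 195.3]
orientation: [[-0.483, 0.876, 0.001], [0.876, 0.483, 0.0], [-0.0, 0.001, -1.0]]
wrist_force: [0.5, -1.2, 0.5]
opening: 0.609
finger_force: 0.0
[373 256]
```

View pics/s1.png

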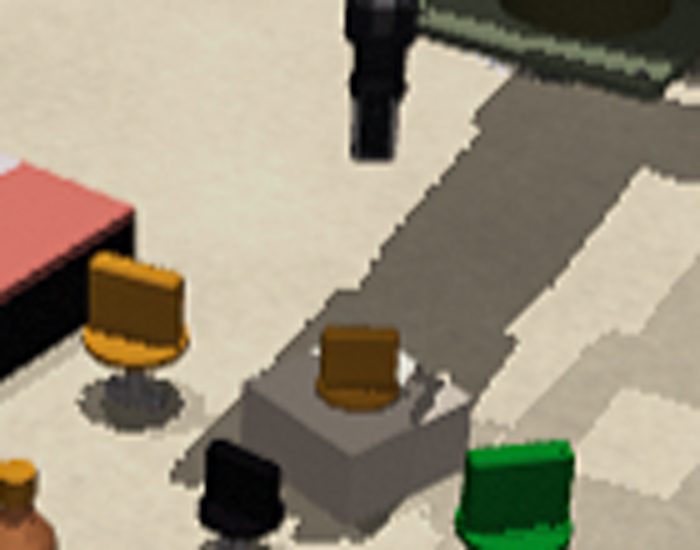

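The bar centre is at crop (360,358), the gripper is directly above it, and its fingers are opening across the bar. I'll descend and grip.

```bash
python3 -m creep '{"slide":[[0,-0.15,-4],[0,0,-4],[0,0,-3],[0,0,-2],[0,0,-1.2]],"dr":[[0,0,0],[0,0,0],[0,0,0],[0,0,0],[0,0,0]],"hand":[100,100,100,100,100]}'; python3 -m creep '{"slide":[[0,0,0],[0,0,0],[0,0,0],[0,0,0],[0,0,0]],"dr":[[0,0,0],[0,0,0],[0,0,0],[0,0,0],[0,0,0]],"hand":[100,255,255,255,255]}' 60
```

```text
t: 4.95
eef_pos: [558.5, 129.1, 51.0]
orientation: [[-0.477, 0.879, -0.004], [0.879, 0.477, -0.001], [0.001, -0.004, -1.0]]
wrist_force: [0.3, 0.0, 0.6]
opening: 0.609
finger_force: 0.0
t: 5.45
eef_pos: [561.4, 131.5, 55.2]
orientation: [[-0.479, 0.878, 0.004], [0.878, 0.479, -0.0], [-0.002, 0.003, -1.0]]
wrist_force: [0.2, -1.1, 4.0]
opening: 0.122
finger_force: 59.4
```

```bash
python3 -m creep '{"slide":[[0,0,1],[0,0,3],[0,0,4],[0,0,4],[0,-3,2]],"dr":[[0,0,0],[0,0,0],[0,0,0],[0,0,0],[0,0,-6]],"hand":[255,255,255,255,255]}'; python3 -m creep '{"slide":[[-1,-4,0],[-1,-4,0],[-1,-4,0],[-1,-4,0],[-1,-4,0]],"dr":[[0,0,-6],[0,0,-6],[0,0,-6],[0,0,-6],[0,0,-3]],"hand":[255,255,255,255,255]}'; python3 -m creep '{"slide":[[-0.8,-3.7,0],[0,-4,0],[0,0,0],[0,0,0],[0,0,0]],"dr":[[0,0,0],[0,0,0],[0,0,0],[0,0,0],[0,0,0]],"hand":[255,255,255,255,255]}'
python3 - <<'E'
from h import *
s=ctrl.read_state();p=np.array(s['eef_pos']);print(p,np.array(s['orientation']))
c=cap('scene'); u=px(c,[p])[0].astype(int); print(u); save(c,'s2.png',(u[0]-60,u[1]-40,u[0]+60,u[1]+60),6)
c=cap('top'); u=px(c,[p])[0].astype(int); print(u); save(c,'t2.png',(u[0]-60,u[1]-50,u[0]+60,u[1]+50),6)
E
```

```text
t: 5.95
eef_pos: [561.4, 104.2, 198.0]
orientation: [[-0.386, 0.922, 0.007], [0.922, 0.386, 0.002], [-0.001, 0.007, -1.0]]
wrist_force: [1.3, -0.7, -1.1]
opening: 0.128
finger_force: 58.9
t: 6.45
eef_pos: [508.7, -99.6, 193.5]
orientation: [[0.079, 0.997, -0.0], [0.997, -0.079, 0.0], [0.0, -0.0, -1.0]]
wrist_force: [0.5, -0.1, -1.0]
opening: 0.128
finger_force: 58.9
t: 6.95
eef_pos: [501.4, -174.4, 193.1]
orientation: [[0.076, 0.997, -0.001], [0.997, -0.076, 0.001], [0.001, -0.001, -1.0]]
wrist_force: [0.3, -0.1, -1.5]
opening: 0.131
finger_force: 58.8
[ 501.40020762 -174.43792007  193.09486217] [[ 7.55110410e-02  9.97144676e-01 -7.60087857e-04]
 [ 9.97144509e-01 -7.55102547e-02  1.01489942e-03]
 [ 9.54607130e-04 -8.34553545e-04 -9.99999196e-01]]
[291 175]
[374 283]
```

View pics/s2.png

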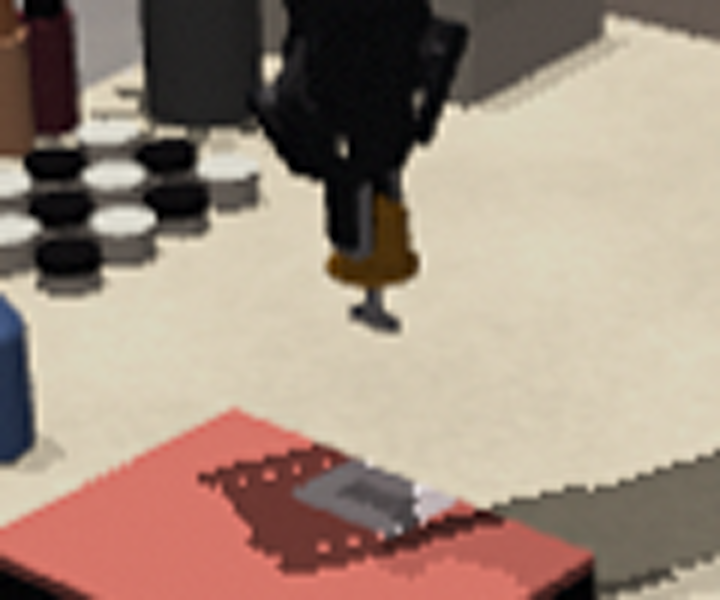

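View pics/t2.png

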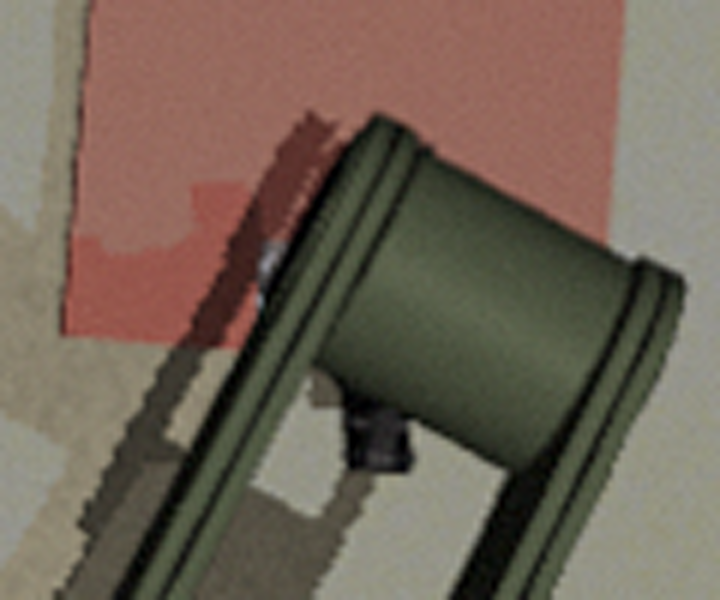

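The scene crop shows the lid shut and the key upright in the grip: head at crop (376,318), collar centre at (373,262), lid slot around (375,497). In the top view the arm hides the slot. Next, the head offset relative to the slot.

```bash
python3 - <<'E'
from h import *
from scipy.optimize import least_squares
c=cap('scene'); C=lambda *p:np.array(p,float)/6+[231,135]-.42
p=np.array(ctrl.read_state()['eef_pos']); d=np.array([.0755,.997,0])
for n,uv,z0 in(('head',C((376,318)),-35.7),('collar mid',C((373,264)),-7.7)):
    f=lambda v:(px(c,[p+v[0]*d+[0,0,v[1]]])-uv).ravel()
    r=least_squares(f,[0,z0]); print(n,r.x,r.fun,'exp z',z0)
print('pred head',px(c,[p+[0,0,-35.7]])*1-[231,135], (px(c,[p+[0,0,-35.7]])-[231,135]+.42)*6)
# slot/plate on the lid top: predicted corners in crop coordinates
a=-.0776;R=np.array([[np.cos(a),-np.sin(a)],[np.sin(a),np.cos(a)]])
for nm,hx,hy in(('slot',8.5,17.5),('plate',25,35)):
    q=np.array([[-hx,-hy],[-hx,hy],[hx,hy],[hx,-hy]])@R.T+[501.8,-175.6]
    print(nm,((px(c,np.c_[q,[59]*4])-[231,135]+.42)*6).round())
# segment the dark slot in the lid plate
g=cv2.cvtColor(c['pixels'],cv2.COLOR_RGB2GRAY); print(g[208:226:1,282:312])
E
```

```text
head [  5.01727477 -36.06834713] [6.37703579e-09 4.06660661e-09] exp z -35.7
collar mid [ 4.12379437 -8.13810909] [ 7.01015779e-09 -7.87792942e-10] exp z -7.7
pred head [[60.92934361 51.97892295]] [[368.09606167 314.39353772]]
slot [[356. 477.]
 [409. 498.]
 [386. 512.]
 [333. 490.]]
plate [[352. 454.]
 [458. 497.]
 [391. 536.]
 [285. 491.]]
[[159 182 185 194 203 211 209 206 204 204 206 205 203 202 199 203 205 204
  201 200 199 201 202 204 201 203 205 208 206 203]
 [128 123  89 123 155 190 203 209 206 204 204 204 205 200 198 200 203 204
  199 198 202 204 203 204 203 204 204 207 205 203]
 [ 65  64  63  63  64  97 156 189 193 198 205 204 205 201 200 203 204 205
  201 200 203 206 204 204 204 203 202 201 202 202]
 [ 70  69  73  99  64  64  72 112 138 170 213 208 206 204 203 206 205 202
  201 200 204 206 206 203 202 205 206 205 205 205]
 [ 70  68  78 131  74  82  96 105 102 114 195 187 191 202 209 208 207 203
  202 200 201 204 205 201 203 204 208 206 206 208]
 [ 68  69  74  83  96 110 109 108 107 105 102 101 128 169 191 193 201 205
  206 206 206 205 206 205 204 204 206 206 208 206]
 [ 77 
[... 794 characters left out ...]
 99  89  84  70  71  83
  170 188 179 170 142 119 103 105 105  99  34  38]
 [ 72  70  69  69  70  76  90 102 103 108 111 109 108 109  81  70  72  70
   78 164 128 102 106 102  41  41  43  43  43  43]
 [ 71  71  71  70  69  70  69  75  84  91 101 107 108 110 113 142  69  68
   52  49  40  41  41  43  43  43  44  42  47  79]
 [ 71  70  70  71  69  71  69  69  69  68  75  96 133 105 114 198  62  54
   46  45  45  45  43  43  47  80  78  76  80 127]
 [ 71  71  69  69  68  70  70  73 101  68  67  81 147  82  62  50  45  45
   46  45  46  78  76  77  82 127 125 125 124 123]
 [ 70  70  73 104 100  69  69  79 132  68  68  68  67  42  42  42  43  44
   46  46  84 129 125 124 124 122 122 121 123 121]]
```

```bash
python3 -m creep '{"slide":[[0,-0.4,-3],[0,0,-3],[0,0,-2.2],[0,0,-0.5],[0,0,0]],"dr":[[0,0,0],[0,0,0],[0,0,0],[0,0,0],[0,0,0]],"hand":[255,255,255,255,255]}'; python3 - <<'E'
from h import *
s=ctrl.read_state();p=np.array(s['eef_pos']);print(p)
c=cap('scene'); save(c,'s3.png',(260,180,330,230),10)
print((px(c,[p+[.2,3,-36]])-[260,180]+.42)*10)
a=-.0776;R=np.array([[np.cos(a),-np.sin(a)],[np.sin(a),np.cos(a)]])
for nm,hx,hy in(('slot',8.5,17.5),('plate',25,35)):
    q=np.array([[-hx,-hy],[-hx,hy],[hx,hy],[hx,-hy]])@R.T+[501.8,-175.6]
    print(nm,((px(c,np.c_[q,[59]*4])-[260,180]+.42)*10).round().tolist())
E
```

```text
t: 7.6
eef_pos: [501.3, -178.5, 105.6]
orientation: [[0.075, 0.997, -0.002], [0.997, -0.075, 0.001], [0.001, -0.002, -1.0]]
wrist_force: [-0.1, 0.2, -0.8]
opening: 0.126
finger_force: 58.8
[ 501.29587129 -178.47919087  105.58938683]
[[328.7894689  341.83658285]]
slot [[304.0, 345.0], [392.0, 381.0], [354.0, 403.0], [266.0, 366.0]]
plate [[297.0, 307.0], [473.0, 378.0], [362.0, 443.0], [185.0, 369.0]]
```

View pics/s3.png

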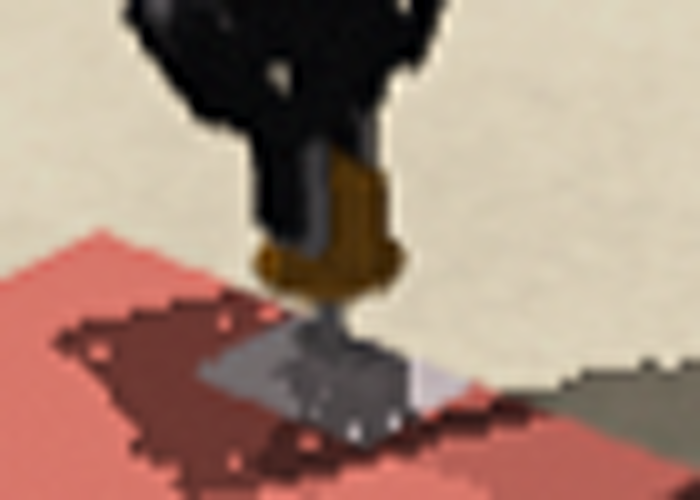

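The head is hovering just above the slot: shank at (330,320), plate corners at (198,372) and (478,384) in the crop. That suggests the key needs about 1–2 mm more +y. I'll measure it by segmentation in this same camera.

```bash
python3 - <<'E'
from h import *
from scipy.optimize import least_squares
c=cap('scene'); p=np.array(ctrl.read_state()['eef_pos']); im=c['pixels']; hsv=cv2.cvtColor(im,cv2.COLOR_RGB2HSV)
m=((hsv[:,:,0]<8)|(hsv[:,:,0]>172))&(hsv[:,:,1]>110)&(hsv[:,:,2]>60); k=np.zeros(m.shape,np.uint8); k[170:270,215:345]=m[170:270,215:345]
n,l,st,_=cv2.connectedComponentsWithStats(k); i=1+st[1:,4].argmax(); l=(l==i).astype(np.uint8)
h=cv2.convexHull(np.argwhere(l)[:,::-1].astype(np.float32)).reshape(-1,2)
a=-.0776
def quad(v,z=59):
    A=a+v[2];R=np.array([[np.cos(A),-np.sin(A)],[np.sin(A),np.cos(A)]])
    q=np.array([[-25,-120],[-25,120],[155,120],[155,-120]])@R.T+[501.8+v[0],-175.6+v[1]]
    return px(c,np.vstack([np.c_[q,[z]*4],np.c_[q,[z-8]*4]]))
def f(v):
    # hull silhouette = hull of predicted prism
    H=cv2.convexHull(quad(v).astype(np.float32))
    return [cv2.pointPolygonTest(H,(float(x),float(y)),True)-.3 for x,y in h]
r=least_squares(f,[0,0,0],diff_step=1e-2,x_scale=[1,1,.01],loss='soft_l1'); print('slot corr',r.x,np.round(r.fun,1))
print(h.round().tolist())
b=(hsv[:,:,0]>10)&(hsv[:,:,0]<26)&(hsv[:,:,1]>140); kb=np.zeros(b.shape,np.uint8); kb[198:213,280:305]=b[198:213,280:305]
for v in range(200,213):
    xs=np.flatnonzero(kb[v]); print(v,xs.min() if len(xs) else '',xs.max() if len(xs) else '')
t=np.linspace(0,6.28,60)
for o in(0,2,4):
    ctr=p+[.0755*o,.997*o,-10.2]; P=np.vstack([np.c_[22*np.cos(t),22*np.sin(t),0*t+z]+ctr for z in(0,5)])
    u=px(c,P); print(o,u.min(0),u.max(0))
E
```

```text
slot corr [0. 0. 0.] [-0.2 -0.6 -0.7 -0.7 -0.7 -0.2 -0.2 -0.5 -0.4 -0.3 -0.1  0.8  0.8  0.8
  0.2  0.1  0.2  0.2]
[[329.0, 229.0], [325.0, 232.0], [322.0, 234.0], [311.0, 241.0], [292.0, 253.0], [288.0, 255.0], [287.0, 255.0], [282.0, 253.0], [267.0, 246.0], [235.0, 231.0], [229.0, 228.0], [227.0, 226.0], [227.0, 225.0], [254.0, 211.0], [270.0, 203.0], [280.0, 207.0], [327.0, 226.0], [329.0, 227.0]]
200 293 297
201 293 297
202 293 297
203 286 297
204 286 298
205 285 299
206 285 298
207 286 298
208 288 296
209 292 293
210  
211  
212  
0 [283.19240693 200.23550399] [298.28753998 208.7622106 ]
2 [283.69996612 200.43130674] [298.80333003 208.96830561]
4 [284.20760078 200.62737093] [299.319822   209.17468285]
```

```bash
python3 - <<'E'
from h import *
from scipy.optimize import minimize
c=cap('scene')
h=np.array([[329,229],[311,241],[292,253],[288,255],[282,253],[267,246],[235,231],[227,226],[227,225],[254,211],[270,203],[280,207],[327,226]],float)
def quad(v,z=59):
    A=-.0776+v[2]/100;R=np.array([[np.cos(A),-np.sin(A)],[np.sin(A),np.cos(A)]])
    q=np.array([[-25,-120],[-25,120],[155,120],[155,-120]])@R.T+[501.8+v[0],-175.6+v[1]]
    return px(c,np.vstack([np.c_[q,[z]*4],np.c_[q,[z-8]*4]]))
def f(v):
    H=cv2.convexHull(quad(v).astype(np.float32))
    return np.array([cv2.pointPolygonTest(H,(float(x),float(y)),True)-.3 for x,y in h])
for z in (1,):
    r=minimize(lambda v:np.abs(f(v)).sum(),[0.5,.5,.1],method='Nelder-Mead'); print(r.x,f(r.x).round(1))
E
```

```text
[ 1.61461032  3.00645684 -0.4163883 ] [ 0.6  0.   0.   0.4 -0.  -0.  -0.1  0.5  0.3  0.2 -0.  -0.1 -0.2]
```

The offset comes out at about 3.3 mm, against the 3 mm already allowed for, so I'll insert and watch the force.

```bash
python3 -m creep '{"slide":[[0.03,0,-0.7],[0,0,-0.4],[0,0,-0.3],[0,0,-0.3],[0,0,0]],"dr":[[0,0,0],[0,0,0],[0,0,0],[0,0,0],[0,0,0]],"hand":[255,255,255,255,255]}'
```

```text
t: 8.25
eef_pos: [501.6, -179.3, 88.7]
orientation: [[0.076, 0.997, -0.001], [0.997, -0.076, 0.001], [0.001, -0.001, -1.0]]
wrist_force: [-0.5, -0.7, -1.4]
opening: 0.127
finger_force: 58.8
```

```bash
python3 -m creep '{"slide":[[0,0.05,-0.2],[0,0,-0.2],[0,0,-0.2],[0,0,-0.1],[0,0,0]],"dr":[[0,0,0],[0,0,0],[0,0,0],[0,0,0],[0,0,0]],"hand":[255,255,255,255,255]}'
```

```text
t: 8.75
eef_pos: [501.9, -178.9, 82.1]
orientation: [[0.076, 0.997, -0.0], [0.997, -0.076, 0.0], [0.0, -0.0, -1.0]]
wrist_force: [-1.2, 0.7, -1.2]
opening: 0.124
finger_force: 58.8
```

```bash
python3 -m creep '{"slide":[[0,0,-0.3],[0,0,-0.3],[0,0,-0.3],[0,0,-0.2],[0,0,0]],"dr":[[0,0,0],[0,0,0],[0,0,0],[0,0,0],[0,0,0]],"hand":[255,255,255,255,255]}'; python3 -m creep '{"slide":[[0,0,-0.1],[0,0,-0.1],[0,0,0]],"dr":[[0,0,0],[0,0,0],[0,0,0]],"hand":[255,255,255]}'
```

```text
t: 9.25
eef_pos: [501.6, -178.8, 70.7]
orientation: [[0.076, 0.997, -0.001], [0.997, -0.076, 0.001], [0.0, -0.001, -1.0]]
wrist_force: [0.0, -0.0, -2.0]
opening: 0.129
finger_force: 58.8
t: 9.55
eef_pos: [502.0, -179.0, 69.2]
orientation: [[0.076, 0.997, -0.0], [0.997, -0.076, 0.0], [0.0, -0.0, -1.0]]
wrist_force: [0.3, 0.4, -2.2]
opening: 0.133
finger_force: 58.8
```

```bash
python3 -m creep '{"slide":[[0,0,-0.1],[0,0,0],[0,0,0]],"dr":[[0,0,0],[0,0,0],[0,0,0]],"hand":[255,255,255]}';python3 -m creep '{"slide":[[0,0,-0.1],[0,0,0],[0,0,0]],"dr":[[0,0,0],[0,0,0],[0,0,0]],"hand":[255,255,255]}'
```

```text
t: 9.85
eef_pos: [502.1, -179.0, 69.1]
orientation: [[0.076, 0.997, -0.0], [0.997, -0.076, -0.0], [-0.0, -0.0, -1.0]]
wrist_force: [-2.5, 0.9, 5.8]
opening: 0.129
finger_force: 59.7
t: 10.15
eef_pos: [502.1, -179.0, 69.0]
orientation: [[0.076, 0.997, -0.0], [0.997, -0.076, -0.0], [-0.0, -0.0, -1.0]]
wrist_force: [-4.5, 2.3, 11.1]
opening: 0.13
finger_force: 60.8
```

The collar is seated on the lid. I'll ease off slightly, then make the quarter turn (−90°) about the key's own axis, which lies 3 mm from the TCP along tool x.

```bash
python3 -m creep '{"slide":[[0,0,0.15],[-0.04,0,0],[-0.04,0.01,0],[-0.04,0.015,0],[-0.035,0.02,0]],"dr":[[0,0,0],[0,0,-8.2],[0,0,-8.2],[0,0,-8.2],[0,0,-8.2]],"hand":[255,255,255,255,255]}'; python3 -m creep '{"slide":[[-0.03,0.03,0],[-0.03,0.03,0],[-0.025,0.035,0],[-0.02,0.04,0],[-0.01,0.04,0]],"dr":[[0,0,-8.2],[0,0,-8.2],[0,0,-8.2],[0,0,-8.2],[0,0,-8.2]],"hand":[255,255,255,255,255]}';python3 -m creep '{"slide":[[-0.01,0.04,0],[0,0.04,0],[0,0,0]],"dr":[[0,0,-8.2],[0,0,-8.2],[0,0,0]],"hand":[255,255,255]}'
```

```text
t: 10.65
eef_pos: [501.0, -179.3, 69.2]
orientation: [[0.609, 0.793, 0.001], [0.793, -0.609, -0.002], [-0.0, 0.002, -1.0]]
wrist_force: [-1.1, -2.0, 1.2]
opening: 0.129
finger_force: 59.3
t: 11.15
eef_pos: [499.9, -177.7, 69.1]
orientation: [[0.98, 0.199, 0.001], [0.199, -0.98, -0.002], [0.001, 0.002, -1.0]]
wrist_force: [-0.4, -1.4, 1.6]
opening: 0.13
finger_force: 59.3
t: 11.45
eef_pos: [499.8, -176.6, 69.1]
orientation: [[0.997, -0.079, 0.001], [-0.079, -0.997, -0.001], [0.001, 0.001, -1.0]]
wrist_force: [-0.6, -1.6, 1.2]
opening: 0.131
finger_force: 59.3
```

```bash
python3 -m creep '{"slide":[[0,0,0],[0,0,0],[0,0,0],[0,0,0],[0,0,0]],"dr":[[0,0,0],[0,0,0],[0,0,0],[0,0,0],[0,0,0]],"hand":[180,140,120,120,120]}'; python3 -m creep '{"slide":[[0,0,2],[0,0,4],[0,0,4],[-4,0,3],[-4.5,0,1]],"dr":[[0,0,0],[0,0,0],[0,0,0],[0,0,0],[0,0,0]],"hand":[120,120,120,120,120]}';python3 -m creep '{"slide":[[-4.5,0,1],[-3,0,0],[0,0,0],[0,0,0]],"dr":[[0,0,0],[0,0,0],[0,0,0],[0,0,0]],"hand":[120,120,120,120]}'
python3 - <<'E'
from h import *
c=cap('scene'); a=c['pixels'][165:265,210:350]; t=cap('top')['pixels'][210:310,310:450]
cv2.imwrite('pics/f1.png',cv2.resize(np.vstack([a,t])[:,:,::-1],None,fx=3,fy=3,interpolation=cv2.INTER_CUBIC))
E
```

```text
t: 11.95
eef_pos: [499.2, -175.9, 68.7]
orientation: [[0.997, -0.079, -0.0], [-0.079, -0.997, 0.0], [-0.0, -0.0, -1.0]]
wrist_force: [-0.4, -0.6, -0.6]
opening: 0.533
finger_force: 0.0
t: 12.45
eef_pos: [416.3, -177.6, 213.1]
orientation: [[0.997, -0.078, 0.007], [-0.078, -0.997, -0.005], [0.007, 0.004, -1.0]]
wrist_force: [-0.6, -0.3, 0.4]
opening: 0.53
finger_force: 0.0
t: 12.85
eef_pos: [339.3, -176.2, 219.1]
orientation: [[0.997, -0.081, 0.002], [-0.081, -0.997, -0.001], [0.002, 0.001, -1.0]]
wrist_force: [0.4, 0.2, 0.8]
opening: 0.534
finger_force: 0.0
```

View pics/f1.png

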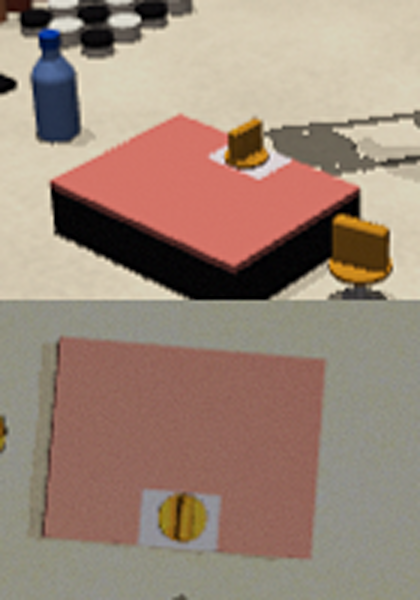

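The lid is shut. The key stands upright with its collar centred on the plate at (182,517) in the lower half, its bar across the slot, and the arm clear.

```bash
python3 -c "
from bench import ctrl; print(ctrl.hand_in())"
```

```text
the job is handed in; nothing more can be done
None
```

I shut the lid, put the brass key through the slot until its collar seated, gave it a quarter turn and let go. The last picture shows it upright with its bar across the slot. I handed the job in at about 13 s, but the hand-in gave no verdict back.

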